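# Unlock the medicine box and hold the key turned

### The arm

A 6-joint arm with a two-finger parallel gripper is mounted at the origin on the work surface. World frame = base frame: x ahead of the robot, y to its left, z up, the work surface at z = 0. Lengths are in mm, angles in rad, forces in N, time in s.
With the tool pointing down it reaches from about 400 to 925 mm from the base axis. Payload 12.5 kg.
Tool frame: the origin (TCP) lies on the centre line of the jaws, within the pads' length; the fingertips stand 14 mm ahead of it and the grasp point (between the pads) lies 5 mm behind it; z points along the fingers, x is the direction in which the jaws open and shut, and the axes are right-handed (so a half turn about z gives the same grasp; the last joint's range is limited). The gripper opens to 95 mm and grips with 3 to 60 N. Pads are 20 mm wide; open, the fingers measure 119 mm over their backs; the gripper's body (75 mm by 180 mm) begins 59 mm behind the grasp point.
Start: joints at [-1.268, 0.491, 1.559, -0, 1.092, -0.106], TCP at [248.466, -573.506, 228.661] pointing down, gripper open.
Joint ranges: [-3.1, 3.1], [-0.84, 2.19], [0.05, 2.79], [-1.13, 4.28], [0.06, 2.93], [-2.69, 2.69]. Speed limits (rad/s): [2.22, 2.22, 2.79, 3.14, 3.14, 3.14].

### API

Orientations are given as [roll, pitch, yaw] about the fixed x, y, z axes, in that order (R = Rz(yaw) Ry(pitch) Rx(roll)).
In Python, from cell import state, read_camera, job_done gives the robot as it stands.
- The arm moves only by the shell command python3 -m handwheel 'ROWS'. ROWS is JSON, a list of rows, each an object of numbers: "hand": the finger opening in m, from 0 to 0.0951; "x", "y", "z": the shift along the world's x, y, z in m; "spin": the turn about the world's z in units of 5 degrees (1.0 is 5 degrees). In form: [{"hand": .., "x": .., "y": .., "z": .., "spin": ..}, ...]. A call has 1 to 20 rows; each row is the pose to reach, as a shift and turn from the pose commanded when the call began; what a row does not reach only later rows make up. A row lasts 1/12 s, in which the tool goes at most 41.7 mm and 7.16 degrees, less where a joint would pass 70% of its speed; a pose out of reach is approached as far as the arm can. A call with a gripper value outside its range is refused whole. The fingers move at their own pace and stop on an object; the grip force is fixed at half the most. Time passes only in rows, so rows that repeat a pose let the fingers close. It gives the time, the measured TCP pose, the force and the opening at its end, in the units of the state.
- state(): the state, without advancing time (a new reading comes with each control period).
- read_camera(name): name is "side" or "top" or "wrist"; returns a dict with "img" (400x640x3 uint8, red, green, blue), "fx", "fy", "cx", "cy" (pixels), "T" (4x4, takes a point from camera to world coordinates). Camera axes: x right, y down, z forward; pixel columns grow to the right and rows downward; lengths in mm; the calibration is good to about 2 mm. A picture is of the moment at which its call begins. There is no depth.
- job_done(): hands the job in, once; it reports no verdict.
The state is a dict: "t": time; "joints": joint angles; "qvel": joint speeds; "tau": joint torques, N m; "eef_pos": TCP position; "tcp_rot": TCP orientation; "ft_force": force on the tool from outside, world axes, zero at the start; "moment": the same for the moment, N m; "opening": opening from 0.0 (shut) to 1.0 (fully open).
Only numpy, scipy, OpenCV 4.12 (cv2) and the standard library are available. Lean on these libraries where they do the work, as an engineer would, in place of code of your own. Each camera call takes 0.05 s, during which the arm holds its last target. There are 200 camera calls.

### The job

Take the square-headed key out of the bamboo key stand, push it down into the lock on top of the white medicine box and work it past the stiff pins until it is fully home, then turn it a quarter turn clockwise (seen from above) so that the bolt draws back. The lock springs back if let go, so finish while still gripping the key and holding it turned. Leave the round-headed key, the glass tumbler, the black toothbrush cup and the soap pump where they stand.

Things in the scene. Friction and masses are not known exactly. Their poses are not given: they have to be found in the camera images.
- key_center (a point): Centre of the square head of the safe key: loose, steel, 60 g, 86 mm long, upright in a slot of the stand, tip down. z up along the key, y across head and blade width, x through the thickness. Head 32 (y) x 8 (x) x 32 mm tall; its window is look only, it grips as a solid slab. In the stand its underside is 24 mm above the stand's top. A half turn about z leaves the key the same.
- key_tip (a point): Tip of the safe key, 70 mm below the head's centre, same axes. Going up from it: flat blade 14 mm (y) x 5 mm (x), 34 mm long, its first 8 mm tapering from about 8 mm wide; round neck 5 mm in diameter, 20 mm long; head.
- round_key_center (a point): Centre of the round head (disc 32 mm in diameter, 8 mm thick) of the other steel key, otherwise like the safe key and with the same axes; it stands in the other slot, 84 mm away along y. Not to be disturbed.
- stand: Fixed bamboo block, 50 mm (x) x 160 mm (y) x 40 mm tall, origin under its centre. Two upright slots, 7 mm (x) x 16 mm (y), 30 mm deep, at y = -42 and +42 mm; either key may be in either. Stand and box may change sides.
- box: Fixed white medicine box, 150 mm (x) x 180 mm (y) x 80 mm tall, origin under its centre. In the middle of its top a steel lock plate, 44 x 44 mm, 6 mm thick. A bolt and its keeper (12 mm high) lie on the top, 36 to 89 mm from the lock along +y.
- lock_mouth (a point): Centre of the keyhole at the lock plate's top face, 86 mm above the counter; z up, axes as the box. Slot 15.4 mm along x, 6.4 mm along y, 2 mm chamfer: the blade's width (key y) must lie along x here, either way round. The floor is 44 mm below; fully home, the head's centre is 26 mm above this point and its underside 10 mm. The fixed plate lets the key turn only within about 3 mm of home.
- pin0 (a joint): How far (m) the upper of two sprung, sticky pins in the lock is pushed aside: 0 at rest, about 0.002 to 0.003 with the blade past it. It sits 19 mm below the mouth, the other one 10 mm deeper, at the slot's other end. They give way to a downward push on the tapered tip, mostly 5 to 10 N, at worst about 15 N; a small sideways wiggle helps.
- plug (a joint): Turn of the lock's plug in rad: 0 at rest, growing clockwise seen from above, stop at 1.6. A spring turns it back (about 0.02 N m at 0, 0.07 N m at a quarter turn). The key has about 0.1 rad of play in it, so turn the key about 0.1 rad more than the plug. The bolt on the box slides 12 mm back for a quarter turn.
- tumbler: Frosted glass tumbler, 74 mm across, 95 mm tall, origin under its centre. Not to be disturbed.
- brush_cup: Matte black ceramic toothbrush cup, 72 mm across, 100 mm tall, origin under its centre. Not to be disturbed.
- pump: Closed stainless soap pump, 64 mm across, 170 mm tall, origin under its centre. Not to be disturbed.

How it is judged:
By the outcome, as a careful person would: the job done as asked, in the order asked, and still so for the second after the job is handed in, while the arm keeps its last pose, push and grip.
It also fails if it takes over 45 s, if anything falls off the work surface, if the arm or the gripper's body presses on something with over 40 N, if the wrist force passes 120 N, or if a joint passes its speed limit or range.

## Working session

There is one attempt and no reset: what is moved stays moved. The work goes in short steps, Python scripts to look and compute and a shell command to move; the robot and the scene stay as the last step left them, time stands still between calls to the robot, and variables do not carry over. Pictures are saved under pics/ and viewed, about 8 in all and at most 12, crops included, and the job is handed in when it is done.

```bash
mkdir -p pics
python3 - <<'E'
from cell import state, read_camera
import cv2, numpy as np
s=state(); print(s)
for n in ("top","side"):
    c=read_camera(n); cv2.imwrite(f"pics/{n}0.png",c["img"][:,:,::-1])
    print(n,c["fx"],c["fy"],c["cx"],c["cy"],np.round(c["T"],4).tolist())
E
```

```text
{'t': 0.0, 'joints': array([-1.26759536e+00,  4.91568672e-01,  1.55947096e+00, -1.82493852e-06,
        1.09174448e+00, -1.05619623e-01]), 'qvel': array([-5.40501361e-04,  4.00568867e-04, -5.18855257e-05,  4.26277906e-04,
       -1.02930827e-03,  2.26262137e-06]), 'tau': array([ 3.59318066e-03, -6.12635493e+01, -2.58183718e+01,  6.94742636e-02,
        4.82054742e-02, -8.64665003e-05]), 'eef_pos': array([ 248.38874942, -573.24995423,  228.04868552]), 'tcp_rot': array([-3.14146865e+00,  1.18499608e-03, -1.16197482e+00]), 'ft_force': array([-0.45781127, -0.26320207, -0.53286393]), 'moment': array([-0.00099428,  0.01949371,  0.03438929]), 'opening': 0.9982259163595576}
top 376.2552111878296 376.2552111878296 321.84294340570517 203.55319840643833 [[0.024, -0.9944, 0.1029, 515.0868], [-0.9997, -0.0241, 0.0002, -12.0561], [0.0023, -0.1029, -0.9947, 1279.8642], [0.0, 0.0, 0.0, 1.0]]
side 369.4535369358019 369.4535369358019 317.92788822715556 197.03194063785702 [[-0.9989, -0.0431, 0.0202, 638.2979], [-0.0462, 0.7746, -0.6308, 669.6015], [0.0115, -0.631, -0.7757, 899.8825], [0.0, 0.0, 0.0, 1.0]]
```

View pics/top0.png

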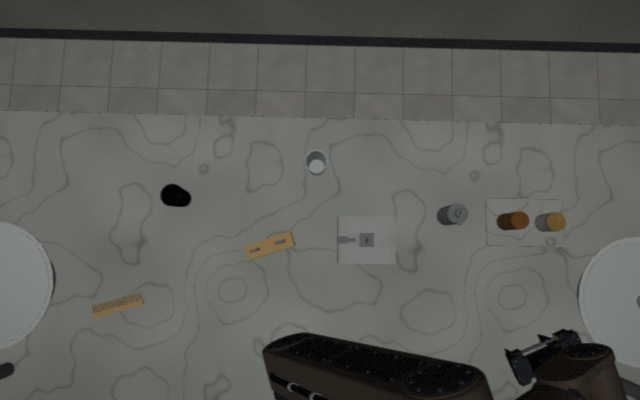

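View pics/side0.png

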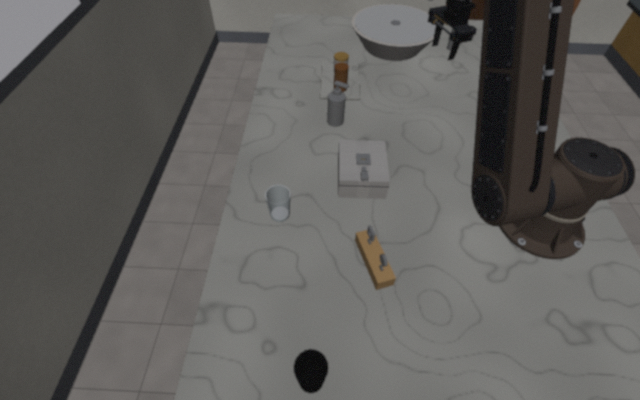

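The top view shows the stand at about (270,246), the box at (366,240) with its bolt to the left (+y), the tumbler at (316,161), the cup at (176,196) and the pump at (453,214). The side view shows both keys, at about (371,234) and (383,262). Next I zoom in on them.

```bash
cat > h.py <<'E'
import numpy as np, cv2
from cell import state, read_camera
def ray(c,uv):
    T=np.array(c["T"]); d=T[:3,:3]@np.array([(uv[0]-c["cx"])/c["fx"],(uv[1]-c["cy"])/c["fy"],1]); return T[:3,3],d
def plane(c,uv,z):
    o,d=ray(c,uv); return (o+d*(z-o[2])/d[2])[:2]
def proj(c,p):
    T=np.array(c["T"]); q=T[:3,:3].T@(np.array(p)-T[:3,3]); return np.array([c["fx"]*q[0]/q[2]+c["cx"],c["fy"]*q[1]/q[2]+c["cy"]])
def crop(c,x0,y0,x1,y1,k): return cv2.resize(c["img"][y0:y1,x0:x1,::-1],None,fx=k,fy=k,interpolation=cv2.INTER_CUBIC)
E
python3 - <<'E'
from h import *
t=read_camera("top"); s=read_camera("side")
a=crop(t,235,205,405,275,4.7); b=crop(s,320,130,405,295,3.6) 
b1=crop(s,345,218,405,293,4.6);b2=crop(s,330,135,395,210,4.6)
b=np.hstack([b1,b2]); 
W=max(a.shape[1],b.shape[1]); pad=lambda m:cv2.copyMakeBorder(m,0,0,0,W-m.shape[1],cv2.BORDER_CONSTANT)
m=np.vstack([pad(a)[:329],pad(b)[:345]]); m=cv2.resize(m,None,fx=.88,fy=.88); print(m.shape); cv2.imwrite("pics/z1.png",cv2.convertScaleAbs(m,alpha=1.5))
for n,c in(("top",t),("side",s)):
    h=cv2.cvtColor(c["img"],cv2.COLOR_RGB2HSV)
    k=cv2.inRange(h,(8,90,60),(28,255,255))
    for q in cv2.findContours(k,0,2)[0]:
        if cv2.contourArea(q)>60: r=cv2.minAreaRect(q);print(n,"bamboo",r, [plane(c,p,40).round(1).tolist() for p in cv2.boxPoints(r)] )
E
```

```text
(593, 703, 3)
top bamboo ((117.44340515136719, 307.8019104003906), (5.6317830085754395, 51.51021194458008), 74.05460357666016) [[274.7, 718.2], [323.0, 562.6], [306.0, 556.4], [257.9, 711.8]]
top bamboo ((268.9499816894531, 245.35000610351562), (14.546475410461426, 49.01530075073242), 71.56504821777344) [[496.8, 241.5], [551.1, 91.0], [506.4, 74.5], [452.5, 224.5]]
top bamboo ((555.0, 221.0), (18.0, 20.0), 90.0) [[633.2, -750.8], [634.8, -817.1], [575.2, -814.6], [573.6, -748.6]]
top bamboo ((519.5000610351562, 220.00003051757812), (17.677669525146484, 16.26345443725586), 45.0) [[605.3, -625.9], [644.4, -665.1], [603.9, -705.2], [565.1, -666.0]]
side bamboo ((374.7845153808594, 258.1637878417969), (60.2696533203125, 20.746417999267578), 66.80140686035156) [[556.2, 99.0], [502.0, 68.6], [449.7, 236.0], [499.3, 260.8]]
side bamboo ((341.0, 66.5), (29.0, 12.0), 90.0) [[623.5, -857.8], [570.6, -861.3], [571.4, -639.2], [619.8, -636.1]]
side bamboo ((625.5, 43.5), (27.0, 63.0), -0.0) [[-533.6, -753.0], [-799.5, -1344.9], [-941.8, -1355.1], [-648.1, -760.4]]
```

View pics/z1.png

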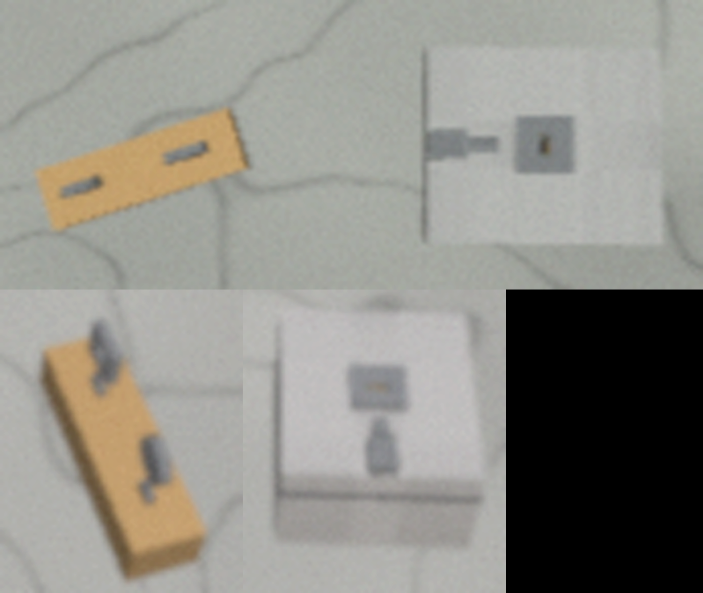

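Run:
```python
from h import *
from scipy.spatial.transform import Rotation as R
t=read_camera("top"); s=read_camera("side"); w=read_camera("wrist"); st=state()
Rt=R.from_euler('xyz',st["tcp_rot"]).as_matrix(); T=np.array(w["T"])
print("cam in tool",(Rt.T@(T[:3,3]-st["eef_pos"])).round(1),(Rt.T@T[:3,:3]).round(3).tolist(),w["fx"],w["cx"],w["cy"])
for c,roi in((t,(340,215,396,264)),(s,(335,140,390,190))):
    x0,y0,x1,y1=roi; g=cv2.cvtColor(c["img"],cv2.COLOR_RGB2GRAY)[y0:y1,x0:x1].astype(np.uint8)
    th,b=cv2.threshold(g,0,255,cv2.THRESH_BINARY_INV+cv2.THRESH_OTSU)
    for q in cv2.findContours(b,0,2)[0]:
        if cv2.contourArea(q)>40:
            r=cv2.minAreaRect(q);u=np.array(r[0])+[x0,y0];print("plate?",u,r[1],r[2],plane(c,u,86))
    for q in [cv2.findContours(cv2.bitwise_not(b),0,2)[0]]:
        q=max(q,key=cv2.contourArea); r=cv2.minAreaRect(q);u=np.array(r[0])+[x0,y0];print("top",u,r[1],r[2],plane(c,u,80))
for n,uv in(("tumbler",(316,155)),("pump",(457,213)),("cup",(180,196)),("mouth",(366.8,240.1))): print(n,plane(t,uv,{"pump":150,"mouth":86}.get(n,95)))
print("stand", [plane(t,(268.95,245.35),40)])
# keys top view px at crop
for x,y in((81,186),(186,153)): 
    u=(x/.88/4.7+235,y/.88/4.7+205); print("key",u,plane(t,u,85))
```

```text
cam in tool [   0.6  -84.  -156. ] [[1.0, -0.001, -0.0], [0.001, 0.956, 0.295], [-0.0, -0.295, 0.956]] 309.3590662683889 319.5346178742634 199.56793238830002
plate? [347.5 239.5] (7.0, 15.0) 90.0 [526.41288344 -95.57559963]
plate? [366.  239.5] (13.0, 14.0) 90.0 [ 527.81931202 -154.02001536]
top [367.49999619 238.99999619] (54.99999237060547, 47.99999237060547) -0.0 [ 529.5787621  -159.47832546]
plate? [362.5 168. ] (53.0, 42.0) -0.0 [ 529.43351208 -113.34880275]
top [362.  164.5] (49.0, 54.0) 90.0 [ 529.72893425 -133.96191371]
tumbler [793.76963008  10.70712331]
pump [ 613.23661382 -419.68899687]
cup [650.79953538 438.25420865]
mouth [ 525.99321338 -156.56980328]
stand [array([501.59554721, 158.03539348])]
key (254.5841392649903, 249.97098646034817) [486.53455748 196.54636583]
key (279.9709864603482, 241.99226305609284) [513.45513825 117.47956114]
```

```bash
python3 -m handwheel '[{"x":0.37,"y":0.78,"z":-0.045,"hand":0.06},{"x":0.37,"y":0.78,"z":-0.045,"hand":0.06},{"x":0.37,"y":0.78,"z":-0.045,"hand":0.06},{"x":0.37,"y":0.78,"z":-0.045,"hand":0.06},{"x":0.37,"y":0.78,"z":-0.045,"hand":0.06},{"x":0.37,"y":0.78,"z":-0.045,"hand":0.06},{"x":0.37,"y":0.78,"z":-0.045,"hand":0.06},{"x":0.37,"y":0.78,"z":-0.045,"hand":0.06},{"x":0.37,"y":0.78,"z":-0.045,"hand":0.06},{"x":0.37,"y":0.78,"z":-0.045,"hand":0.06},{"x":0.37,"y":0.78,"z":-0.045,"hand":0.06},{"x":0.37,"y":0.78,"z":-0.045,"hand":0.06},{"x":0.37,"y":0.78,"z":-0.045,"hand":0.06},{"x":0.37,"y":0.78,"z":-0.045,"hand":0.06},{"x":0.37,"y":0.78,"z":-0.045,"hand":0.06},{"x":0.37,"y":0.78,"z":-0.045,"hand":0.06},{"x":0.37,"y":0.78,"z":-0.045,"hand":0.06},{"x":0.37,"y":0.78,"z":-0.045,"hand":0.06},{"x":0.37,"y":0.78,"z":-0.045,"hand":0.06},{"x":0.37,"y":0.78,"z":-0.045,"hand":0.06}]'
python3 -c '
from h import *
c=read_camera("wrist"); cv2.imwrite("pics/w1.png",c["img"][:,:,::-1]); st=state(); print(st["eef_pos"],st["tcp_rot"],st["t"])'
```

```text
[ 248.45732321 -573.4751525   228.55545797] [ 3.14158078e+00  1.14000384e-04 -1.16198805e+00] 0.4invalid input
```

View pics/w1.png

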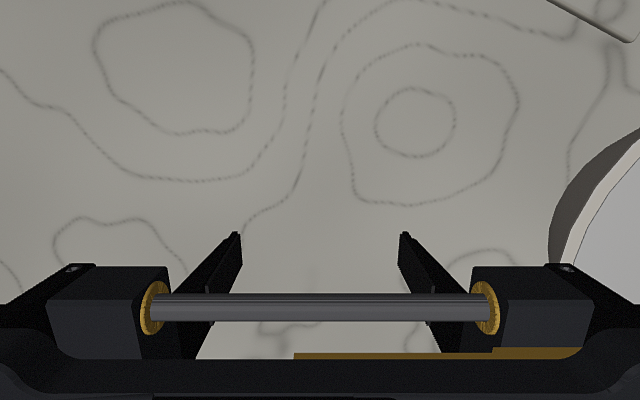

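The move was refused, probably because "spin" was missing. This picture therefore shows only the start view, with nothing useful in it.

```bash
python3 -m handwheel '[{"hand":0.06,"x":0.37,"y":0.78,"z":-0.045,"spin":0},{"hand":0.06,"x":0.37,"y":0.78,"z":-0.045,"spin":0},{"hand":0.06,"x":0.37,"y":0.78,"z":-0.045,"spin":0},{"hand":0.06,"x":0.37,"y":0.78,"z":-0.045,"spin":0},{"hand":0.06,"x":0.37,"y":0.78,"z":-0.045,"spin":0},{"hand":0.06,"x":0.37,"y":0.78,"z":-0.045,"spin":0},{"hand":0.06,"x":0.37,"y":0.78,"z":-0.045,"spin":0},{"hand":0.06,"x":0.37,"y":0.78,"z":-0.045,"spin":0},{"hand":0.06,"x":0.37,"y":0.78,"z":-0.045,"spin":0},{"hand":0.06,"x":0.37,"y":0.78,"z":-0.045,"spin":0},{"hand":0.06,"x":0.37,"y":0.78,"z":-0.045,"spin":0},{"hand":0.06,"x":0.37,"y":0.78,"z":-0.045,"spin":0},{"hand":0.06,"x":0.37,"y":0.78,"z":-0.045,"spin":0},{"hand":0.06,"x":0.37,"y":0.78,"z":-0.045,"spin":0},{"hand":0.06,"x":0.37,"y":0.78,"z":-0.045,"spin":0},{"hand":0.06,"x":0.37,"y":0.78,"z":-0.045,"spin":0},{"hand":0.06,"x":0.37,"y":0.78,"z":-0.045,"spin":0},{"hand":0.06,"x":0.37,"y":0.78,"z":-0.045,"spin":0},{"hand":0.06,"x":0.37,"y":0.78,"z":-0.045,"spin":0},{"hand":0.06,"x":0.37,"y":0.78,"z":-0.045,"spin":0}]' && 
python3 -c '
from h import *
c=read_camera("wrist"); cv2.imwrite("pics/w2.png",c["img"][:,:,::-1]); st=state(); print(st["eef_pos"],st["tcp_rot"],st["t"])'
```

```text
t: 2.07
eef_pos: [605.6, 180.6, 185.2]
tcp_rot: [-3.141, -0.0, -1.162]
ft_force: [0.9, -0.1, -0.6]
opening: 0.632
[607.80026887 186.03090322 184.66153047] [-3.13930670e+00  8.85933218e-04 -1.15938656e+00] 2.1167
```

View pics/w2.png

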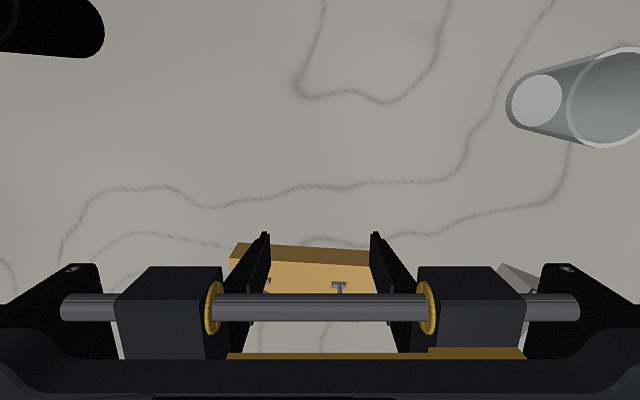

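The wrist view shows only one key head clearly, at (339,285); the fingers hide the other. Turning to the grasp yaw will put both keys at the left of the image in an oblique view.

```bash
python3 -m handwheel '[{"hand":0.06,"x":0.065,"y":0.075,"z":0,"spin":17.3},{"hand":0.06,"x":0.065,"y":0.075,"z":0,"spin":17.3},{"hand":0.06,"x":0.065,"y":0.075,"z":0,"spin":17.3},{"hand":0.06,"x":0.065,"y":0.075,"z":0,"spin":17.3},{"hand":0.06,"x":0.065,"y":0.075,"z":0,"spin":17.3},{"hand":0.06,"x":0.065,"y":0.075,"z":0,"spin":17.3},{"hand":0.06,"x":0.065,"y":0.075,"z":0,"spin":17.3},{"hand":0.06,"x":0.065,"y":0.075,"z":0,"spin":17.3},{"hand":0.06,"x":0.065,"y":0.075,"z":0,"spin":17.3},{"hand":0.06,"x":0.065,"y":0.075,"z":0,"spin":17.3},{"hand":0.06,"x":0.065,"y":0.075,"z":0,"spin":17.3},{"hand":0.06,"x":0.065,"y":0.075,"z":0,"spin":17.3},{"hand":0.06,"x":0.065,"y":0.075,"z":0,"spin":17.3},{"hand":0.06,"x":0.065,"y":0.075,"z":0,"spin":17.3},{"hand":0.06,"x":0.065,"y":0.075,"z":0,"spin":17.3},{"hand":0.06,"x":0.065,"y":0.075,"z":0,"spin":17.3}]' && 
python3 -c '
from h import *
import pickle
c=read_camera("wrist"); pickle.dump(c,open("w3.pkl","wb")); cv2.imwrite("pics/w3.png",c["img"][:,:,::-1]); st=state(); print(st["eef_pos"],st["tcp_rot"],st["t"])'
```

```text
t: 3.45
eef_pos: [670.1, 253.4, 185.3]
tcp_rot: [3.142, -0.0, 0.345]
ft_force: [0.2, -0.0, -0.7]
opening: 0.628
[670.14956447 253.3843836  185.30207491] [-3.14159070e+00 -1.37961177e-04  3.45435199e-01] 3.5
```

View pics/w3.png

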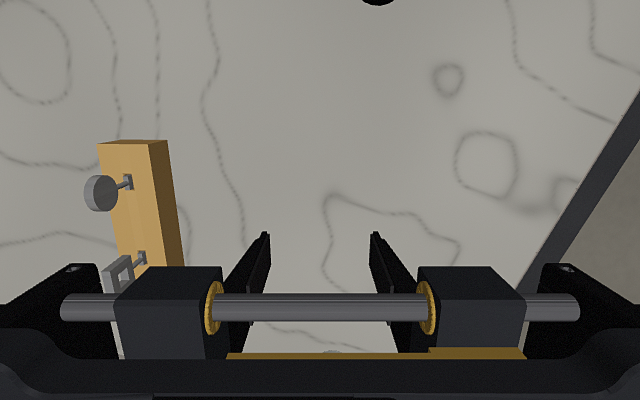

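The wrist view settles it: the round key is at (100,192), at the stand's +y end, and the square key is at (118,275), at the -y end. The square key is therefore near world (515,118). I'll hover above it.

```bash
python3 -m handwheel '[{"hand":0.06,"x":-0.155,"y":-0.135,"z":-0.055,"spin":0},{"hand":0.06,"x":-0.155,"y":-0.135,"z":-0.055,"spin":0},{"hand":0.06,"x":-0.155,"y":-0.135,"z":-0.055,"spin":0},{"hand":0.06,"x":-0.155,"y":-0.135,"z":-0.055,"spin":0},{"hand":0.06,"x":-0.155,"y":-0.135,"z":-0.055,"spin":0},{"hand":0.06,"x":-0.155,"y":-0.135,"z":-0.055,"spin":0},{"hand":0.06,"x":-0.155,"y":-0.135,"z":-0.055,"spin":0},{"hand":0.06,"x":-0.155,"y":-0.135,"z":-0.055,"spin":0}]' && 
python3 -c '
from h import *
import pickle
c=read_camera("wrist"); pickle.dump(c,open("w4.pkl","wb")); cv2.imwrite("pics/w4.png",crop(c,180,120,460,330,2.8)); st=state(); print(st["eef_pos"],st["tcp_rot"],st["t"])
for p in [(515,118,96),(500,158,40)]: print(proj(c,p))'
```

```text
t: 4.17
eef_pos: [516.2, 118.5, 130.9]
tcp_rot: [3.141, -0.002, 0.346]
ft_force: [0.5, -0.9, 0.4]
opening: 0.629
[516.59619174 118.83951165 130.8660371 ] [ 3.14112914e+00 -2.10992089e-03  3.46984086e-01] 4.2167
[317.11231805 234.00338639]
[316.59422083 156.73146387]
```

View pics/w4.png

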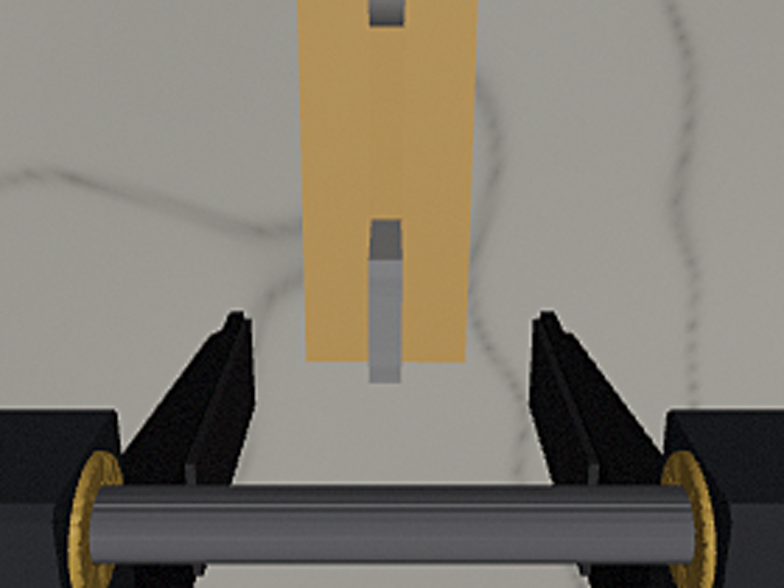

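The square head is centred between the fingers at about full-image pixel (317.7,234.6) and lines up with the jaws. I'll descend 53 mm and grip.

```bash
python3 -m handwheel '[{"hand":0.06,"x":0,"y":-0.001,"z":-0.027,"spin":0},{"hand":0.06,"x":0,"y":-0.001,"z":-0.053,"spin":0},{"hand":0.06,"x":0,"y":-0.001,"z":-0.053,"spin":0},{"hand":0.06,"x":0,"y":-0.001,"z":-0.053,"spin":0},{"hand":0,"x":0,"y":-0.001,"z":-0.053,"spin":0},{"hand":0,"x":0,"y":-0.001,"z":-0.053,"spin":0},{"hand":0,"x":0,"y":-0.001,"z":-0.053,"spin":0},{"hand":0,"x":0,"y":-0.001,"z":-0.053,"spin":0},{"hand":0,"x":0,"y":-0.001,"z":-0.053,"spin":0},{"hand":0,"x":0,"y":-0.001,"z":-0.053,"spin":0},{"hand":0,"x":0,"y":-0.001,"z":-0.053,"spin":0},{"hand":0,"x":0,"y":-0.001,"z":-0.053,"spin":0}]'
```

```text
t: 5.22
eef_pos: [515.2, 117.4, 77.4]
tcp_rot: [3.142, -0.0, 0.348]
ft_force: [-1.0, -1.0, -0.2]
opening: 0.127
```

```bash
python3 -m handwheel '[{"hand":0,"x":0,"y":0,"z":0,"spin":0},{"hand":0,"x":0,"y":0,"z":0,"spin":0},{"hand":0,"x":0,"y":0,"z":0,"spin":0},{"hand":0,"x":0,"y":0,"z":0,"spin":0}]'
```

```text
t: 5.55
eef_pos: [515.2, 117.4, 77.3]
tcp_rot: [3.142, -0.0, 0.348]
ft_force: [0.4, -0.1, 1.6]
opening: 0.082
```

The opening is 7.8 mm, so the key is gripped. I'll lift straight up, then carry it over the lock while turning to yaw 90°.

```bash
python3 -m handwheel '[{"hand":0,"x":0,"y":0,"z":0.02,"spin":0},{"hand":0,"x":0,"y":0,"z":0.05,"spin":0},{"hand":0,"x":0,"y":0,"z":0.085,"spin":0},{"hand":0,"x":0,"y":0,"z":0.115,"spin":0},{"hand":0,"x":0,"y":-0.02,"z":0.115,"spin":1.2},{"hand":0,"x":0.012,"y":-0.05,"z":0.115,"spin":2.6},{"hand":0,"x":0.012,"y":-0.08,"z":0.115,"spin":4},{"hand":0,"x":0.012,"y":-0.11,"z":0.115,"spin":5.4},{"hand":0,"x":0.012,"y":-0.14,"z":0.115,"spin":6.8},{"hand":0,"x":0.012,"y":-0.17,"z":0.115,"spin":8.2},{"hand":0,"x":0.012,"y":-0.2,"z":0.115,"spin":9.6},{"hand":0,"x":0.012,"y":-0.23,"z":0.115,"spin":11},{"hand":0,"x":0.012,"y":-0.255,"z":0.115,"spin":12.4},{"hand":0,"x":0.012,"y":-0.272,"z":0.115,"spin":13.4},{"hand":0,"x":0.012,"y":-0.272,"z":0.115,"spin":14},{"hand":0,"x":0.012,"y":-0.272,"z":0.115,"spin":14},{"hand":0,"x":0.012,"y":-0.272,"z":0.115,"spin":14},{"hand":0,"x":0.012,"y":-0.272,"z":0.115,"spin":14}]' && 
python3 -c '
from h import *
import pickle
c=read_camera("wrist"); pickle.dump(c,open("w5.pkl","wb")); cv2.imwrite("pics/w5.png",crop(c,180,120,460,330,2.8)); st=state(); print(st["eef_pos"],st["tcp_rot"],st["opening"],st["t"])
for p in [(527,-155,86),(527,-155,122)]: print(proj(c,p))'
```

```text
t: 7.05
eef_pos: [527.1, -154.1, 192.2]
tcp_rot: [-3.141, -0.0, 1.568]
ft_force: [0.6, -0.2, -1.1]
opening: 0.082
[ 527.11581238 -154.02166662  192.25415188] [-3.14146169e+00 -1.94996716e-04  1.56863255e+00] 0.08283707774065997 7.1
[319.24458639 201.81938995]
[319.21082812 215.82652837]
```

View pics/w5.png

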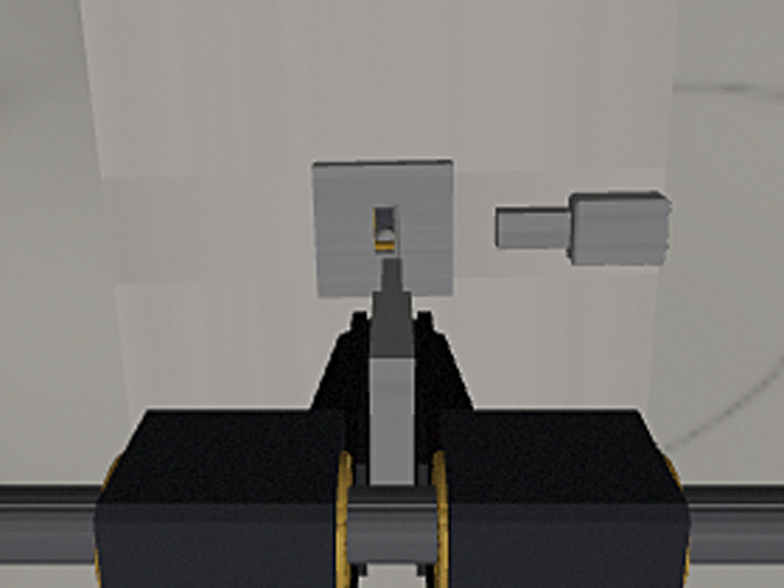

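The wrist view shows the plate around crop (384,229), the keyhole at crop (386,229), i.e. full-image (317.9,202), and the key tip at crop (391,258). I'll turn these into offsets between key and lock.

Run:
```python
from h import *
import pickle
c=pickle.load(open("w5.pkl","rb")); st=state(); tz=st["eef_pos"][2]
f=lambda x,y:(x/2.8+180-.5+.5/2.8,y/2.8+120-.5+.5/2.8)
for n,x,y,z in (("plateTL",313,163,86),("TR",453,161,86),("BL",318,297,86),("BR",452,296,86),("slotTL",374,206,86),("slotBR",398,253,86),("tip -x edge L",383,258,tz-67.3),("tip R",401,258,tz-67.3),("head under -x L",373,292,tz-13.3),("under R",410,292,tz-13.3),("head top -x L",370,357,tz+18.7),("head top R",413,357,tz+18.7)):
    print(n,plane(c,f(x,y),z).round(2))
img=c["img"].astype(np.uint8)
cv2.imwrite("pics/w5z.png",crop(c,285,170,350,260,6.5))
g=cv2.cvtColor(img,cv2.COLOR_RGB2GRAY); print(g[200,285:350].tolist()); print(g[170:225,306].tolist()); print(g[172:230,318].tolist())
```

```text
plateTL [ 505.09 -179.05]
TR [ 504.63 -135.61]
BL [ 549.8 -178.8]
BR [ 549.62 -135.17]
slotTL [ 519.05 -160.25]
slotBR [ 534.74 -152.72]
tip -x edge L [ 522.64 -157.08]
tip R [ 522.66 -152.16]
head under -x L [ 511.09 -158.6 ]
under R [ 511.12 -150.83]
head top -x L [ 510.5  -158.46]
head top R [ 510.53 -150.96]
[160, 158, 158, 159, 159, 159, 163, 130, 121, 123, 123, 123, 122, 123, 123, 123, 123, 123, 124, 123, 123, 122, 124, 124, 123, 123, 124, 127, 120, 59, 56, 55, 56, 56, 54, 68, 103, 106, 126, 125, 123, 123, 124, 123, 124, 123, 123, 123, 124, 123, 122, 124, 122, 124, 123, 122, 128, 153, 152, 151, 151, 153, 152, 152, 153]
[159, 159, 158, 158, 159, 159, 165, 149, 56, 108, 126, 123, 123, 123, 118, 121, 123, 121, 121, 120, 121, 119, 121, 123, 121, 121, 121, 123, 122, 123, 122, 124, 123, 119, 122, 123, 121, 124, 124, 123, 120, 124, 122, 122, 120, 122, 122, 121, 122, 124, 124, 119, 121, 120, 119]
[159, 158, 159, 159, 166, 118, 49, 128, 127, 124, 125, 122, 121, 123, 121, 120, 120, 122, 119, 121, 120, 123, 68, 53, 56, 53, 57, 57, 56, 49, 110, 126, 127, 133, 56, 86, 121, 59, 89, 130, 76, 60, 60, 62, 62, 63, 61, 62, 63, 64, 60, 64, 62, 64, 63, 64, 64, 63]
```

View pics/w5z.png

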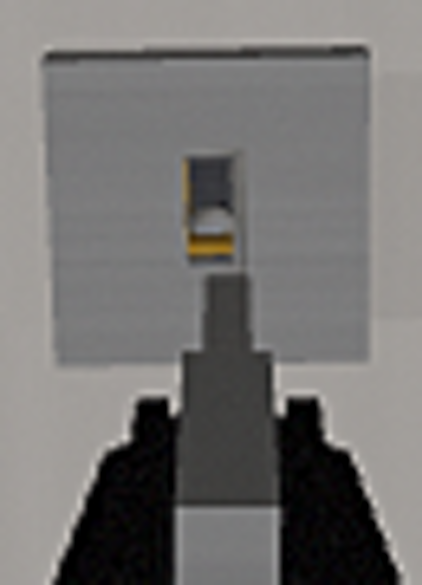

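The key needs to go +1.0 mm in x and -2.4 mm in y to sit over the lock. I'll shift it, then lower the tip just past the chamfer.

```bash
python3 -m handwheel '[{"hand":0,"x":0.001,"y":-0.0024,"z":0,"spin":0},{"hand":0,"x":0.001,"y":-0.0024,"z":-0.02,"spin":0},{"hand":0,"x":0.001,"y":-0.0024,"z":-0.034,"spin":0},{"hand":0,"x":0.001,"y":-0.0024,"z":-0.034,"spin":0},{"hand":0,"x":0.001,"y":-0.0024,"z":-0.034,"spin":0},{"hand":0,"x":0.001,"y":-0.0024,"z":-0.037,"spin":0},{"hand":0,"x":0.001,"y":-0.0024,"z":-0.04,"spin":0},{"hand":0,"x":0.001,"y":-0.0024,"z":-0.043,"spin":0},{"hand":0,"x":0.001,"y":-0.0024,"z":-0.046,"spin":0},{"hand":0,"x":0.001,"y":-0.0024,"z":-0.046,"spin":0},{"hand":0,"x":0.001,"y":-0.0024,"z":-0.046,"spin":0}]'; python3 -c '
from h import *
import pickle
c=read_camera("wrist"); pickle.dump(c,open("w6.pkl","wb")); cv2.imwrite("pics/w6.png",crop(c,265,150,375,260,5)); st=state(); print({k:np.round(v,3) for k,v in st.items()})'
```

```text
t: 8.02
eef_pos: [528.1, -157.0, 146.2]
tcp_rot: [-3.141, -0.0, 1.569]
ft_force: [0.6, 0.2, -0.6]
opening: 0.082
{'t': np.float64(8.067), 'joints': array([-0.409,  0.487,  1.831,  0.   ,  0.824, -1.978]), 'qvel': array([-0.001, -0.001, -0.   , -0.   ,  0.   ,  0.001]), 'tau': array([ 5.0000e-03, -5.5614e+01, -2.0390e+01, -4.8000e-02,  5.3000e-02,
        1.0000e-03]), 'eef_pos': array([ 528.164, -157.043,  146.347]), 'tcp_rot': array([ 3.142, -0.   ,  1.569]), 'ft_force': array([ 0.069,  0.077, -1.155]), 'moment': array([ 0.082, -0.125,  0.002]), 'opening': np.float64(0.084)}
```

There's no contact force with the tip about 7 mm below the mouth, so it's in the slot. I'll go on through the upper pin with a small wiggle.

```bash
python3 -m handwheel '[{"hand":0,"x":0,"y":0,"z":-0.003,"spin":0},{"hand":0,"x":0,"y":0,"z":-0.006,"spin":0},{"hand":0,"x":0,"y":0,"z":-0.009,"spin":0},{"hand":0,"x":0,"y":0,"z":-0.011,"spin":0},{"hand":0,"x":0.0004,"y":0,"z":-0.013,"spin":0},{"hand":0,"x":-0.0004,"y":0,"z":-0.015,"spin":0},{"hand":0,"x":0.0004,"y":0,"z":-0.017,"spin":0},{"hand":0,"x":-0.0004,"y":0,"z":-0.018,"spin":0},{"hand":0,"x":0,"y":0,"z":-0.018,"spin":0}]'; python3 -c '
from h import *
st=state(); print({k:np.round(st[k],3) for k in("eef_pos","ft_force","moment","opening")})'
```

```text
t: 8.82
eef_pos: [527.7, -156.9, 128.2]
tcp_rot: [-3.141, -0.0, 1.569]
ft_force: [-4.9, -0.6, 2.5]
opening: 0.087
{'eef_pos': array([ 527.655, -156.869,  128.162]), 'ft_force': array([-4.867, -0.639,  2.512]), 'moment': array([0.073, 1.022, 0.019]), 'opening': np.float64(0.087)}
```

```bash
python3 -m handwheel '[{"hand":0,"x":0,"y":0,"z":-0.002,"spin":0},{"hand":0,"x":0.0004,"y":0,"z":-0.004,"spin":0},{"hand":0,"x":-0.0004,"y":0,"z":-0.006,"spin":0},{"hand":0,"x":0.0004,"y":0,"z":-0.008,"spin":0},{"hand":0,"x":-0.0004,"y":0,"z":-0.01,"spin":0},{"hand":0,"x":0.0004,"y":0,"z":-0.012,"spin":0},{"hand":0,"x":0,"y":0,"z":-0.012,"spin":0}]'; python3 -c '
from h import *
st=state(); print({k:np.round(st[k],3) for k in("eef_pos","ft_force","moment","opening")})
c=read_camera("wrist"); import pickle; pickle.dump(c,open("w7.pkl","wb")); cv2.imwrite("pics/w7.png",crop(c,265,150,375,260,5))'
```

```text
t: 9.4
eef_pos: [528.7, -157.2, 116.6]
tcp_rot: [3.14, 0.001, 1.569]
ft_force: [0.7, 0.8, -1.8]
opening: 0.084
{'eef_pos': array([ 528.711, -157.215,  116.626]), 'ft_force': array([ 0.727,  0.774, -1.841]), 'moment': array([ 0.203, -0.437,  0.015]), 'opening': np.float64(0.084)}
```

View pics/w7.png

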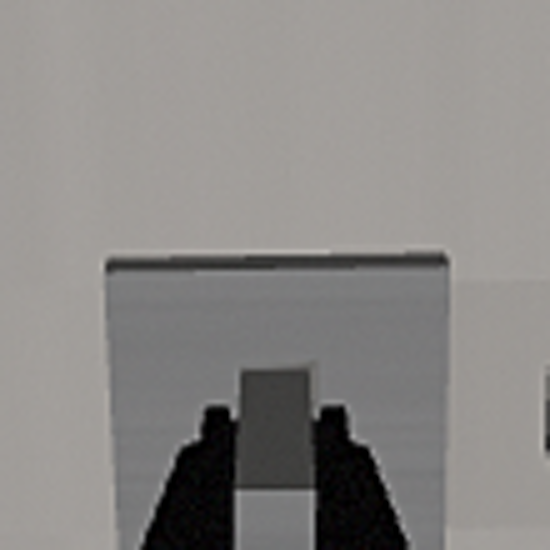

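Inside the gripper the head's edges are at the same rows as before (223.8 and 247.6), so the key hasn't slipped. About 7 mm remains to home.

```bash
python3 -m handwheel '[{"hand":0,"x":0,"y":0,"z":-0.002,"spin":0},{"hand":0,"x":0.0004,"y":0,"z":-0.004,"spin":0},{"hand":0,"x":-0.0004,"y":0,"z":-0.006,"spin":0},{"hand":0,"x":0,"y":0,"z":-0.0075,"spin":0},{"hand":0,"x":0,"y":0,"z":-0.0075,"spin":0},{"hand":0,"x":0,"y":0,"z":-0.0075,"spin":0}]'; python3 -c '
from h import *
st=state(); print({k:np.round(st[k],3) for k in("eef_pos","ft_force","moment","opening")})'
```

```text
t: 9.95
eef_pos: [528.7, -157.3, 109.1]
tcp_rot: [3.14, 0.001, 1.569]
ft_force: [0.4, -0.1, 5.6]
opening: 0.078
{'eef_pos': array([ 528.729, -157.252,  109.105]), 'ft_force': array([ 0.379, -0.095,  5.555]), 'moment': array([-0.037, -0.247,  0.055]), 'opening': np.float64(0.078)}
```

```bash
python3 -m handwheel '[{"hand":0,"x":0.0003,"y":0,"z":-0.0005,"spin":0},{"hand":0,"x":-0.0003,"y":0,"z":-0.001,"spin":0},{"hand":0,"x":0,"y":0,"z":-0.001,"spin":0},{"hand":0,"x":0,"y":0,"z":-0.001,"spin":0}]'; python3 -c '
from h import *
st=state(); print({k:np.round(st[k],3) for k in("eef_pos","ft_force","moment","opening")})
c=read_camera("wrist"); import pickle; pickle.dump(c,open("w8.pkl","wb"))
g=cv2.cvtColor(c["img"],cv2.COLOR_RGB2GRAY); print(g[215:256,320].tolist()); g=cv2.cvtColor(pickle.load(open("w7.pkl","rb"))["img"],cv2.COLOR_RGB2GRAY); print(g[215:256,320].tolist())
c=pickle.load(open("w5.pkl","rb")); g=cv2.cvtColor(c["img"],cv2.COLOR_RGB2GRAY); print(g[215:256,320].tolist())'
```

```text
t: 10.28
eef_pos: [528.8, -157.2, 108.9]
tcp_rot: [3.139, 0.001, 1.57]
ft_force: [-1.6, 0.8, 16.3]
opening: 0.085
{'eef_pos': array([ 528.812, -157.24 ,  108.905]), 'ft_force': array([-1.636,  0.795, 16.29 ]), 'moment': array([ 0.295,  0.234, -0.006]), 'opening': np.float64(0.085)}
[119, 122, 121, 120, 120, 121, 121, 123, 113, 61, 61, 61, 63, 66, 62, 61, 64, 63, 63, 63, 63, 65, 62, 64, 61, 64, 63, 61, 61, 64, 64, 62, 54, 110, 124, 122, 122, 121, 123, 123, 121]
[120, 119, 121, 120, 120, 120, 122, 121, 107, 61, 61, 64, 61, 64, 63, 62, 62, 65, 64, 64, 64, 62, 61, 63, 64, 62, 63, 63, 62, 63, 60, 63, 52, 127, 123, 122, 122, 122, 122, 122, 121]
[63, 63, 64, 62, 62, 62, 66, 62, 63, 63, 61, 63, 63, 62, 64, 62, 62, 61, 65, 65, 63, 64, 64, 63, 64, 62, 63, 62, 63, 62, 64, 62, 54, 128, 124, 122, 123, 122, 123, 123, 121]
```

The force jumped from 5.6 to 16.3 N over 0.2 mm, at the expected home height (TCP 109), and the key hadn't slipped. It's fully home. Now the clockwise turn (negative spin) to about 97°.

```bash
python3 -m handwheel '[{"hand":0,"x":0,"y":0,"z":0.0004,"spin":-1},{"hand":0,"x":0,"y":0,"z":0.0004,"spin":-2},{"hand":0,"x":0,"y":0,"z":0.0004,"spin":-3},{"hand":0,"x":0,"y":0,"z":0.0004,"spin":-4},{"hand":0,"x":0,"y":0,"z":0.0004,"spin":-5},{"hand":0,"x":0,"y":0,"z":0.0004,"spin":-6},{"hand":0,"x":0,"y":0,"z":0.0004,"spin":-7},{"hand":0,"x":0,"y":0,"z":0.0004,"spin":-8}]'; python3 -c '
from h import *
st=state(); print({k:np.round(st[k],3) for k in("eef_pos","ft_force","moment","opening","tcp_rot")})'
```

```text
t: 11.0
eef_pos: [528.5, -157.4, 109.0]
tcp_rot: [3.14, -0.0, 0.867]
ft_force: [-2.7, -2.8, 11.9]
opening: 0.083
{'eef_pos': array([ 528.479, -157.43 ,  108.959]), 'ft_force': array([-2.679, -2.789, 11.874]), 'moment': array([-0.428,  0.523,  0.039]), 'opening': np.float64(0.083), 'tcp_rot': array([ 3.14 , -0.   ,  0.867])}
```

Turned 40° with low forces. I'll finish the turn (11.4 more units, 19.4 in all).

```bash
python3 -m handwheel '[{"hand":0,"x":0,"y":0,"z":0,"spin":-1},{"hand":0,"x":0,"y":0,"z":0,"spin":-2},{"hand":0,"x":0,"y":0,"z":0,"spin":-3},{"hand":0,"x":0,"y":0,"z":0,"spin":-4},{"hand":0,"x":0,"y":0,"z":0,"spin":-5},{"hand":0,"x":0,"y":0,"z":0,"spin":-6},{"hand":0,"x":0,"y":0,"z":0,"spin":-7},{"hand":0,"x":0,"y":0,"z":0,"spin":-8},{"hand":0,"x":0,"y":0,"z":0,"spin":-9},{"hand":0,"x":0,"y":0,"z":0,"spin":-10},{"hand":0,"x":0,"y":0,"z":0,"spin":-11},{"hand":0,"x":0,"y":0,"z":0,"spin":-11.4},{"hand":0,"x":0,"y":0,"z":0,"spin":-11.4},{"hand":0,"x":0,"y":0,"z":0,"spin":-11.4}]'; python3 -c '
from h import *
st=state(); print({k:np.round(st[k],3) for k in("eef_pos","ft_force","moment","opening","tcp_rot")})
c=read_camera("wrist"); t=read_camera("top"); a=crop(c,140,60,500,290,2); b=crop(t,330,205,405,275,4); b=cv2.copyMakeBorder(b[:130*2],0,0,0,a.shape[1]-b.shape[1],0)
print(a.shape,b.shape); m=cv2.resize(np.vstack([a,b]),None,fx=.8,fy=.8); cv2.imwrite("pics/w9.png",m); cv2.imwrite("pics/full9.png",c["img"][:,:,::-1])'
```

```text
t: 12.17
eef_pos: [527.5, -157.8, 108.9]
tcp_rot: [3.14, 0.001, -0.123]
ft_force: [-8.7, -5.5, 13.8]
opening: 0.084
{'eef_pos': array([ 527.487, -157.772,  108.894]), 'ft_force': array([-8.655, -5.543, 13.805]), 'moment': array([-1.257,  1.734,  0.084]), 'opening': np.float64(0.084), 'tcp_rot': array([ 3.14e+00,  1.00e-03, -1.23e-01])}
(460, 720, 3) (260, 720, 3)
```

View pics/w9.png

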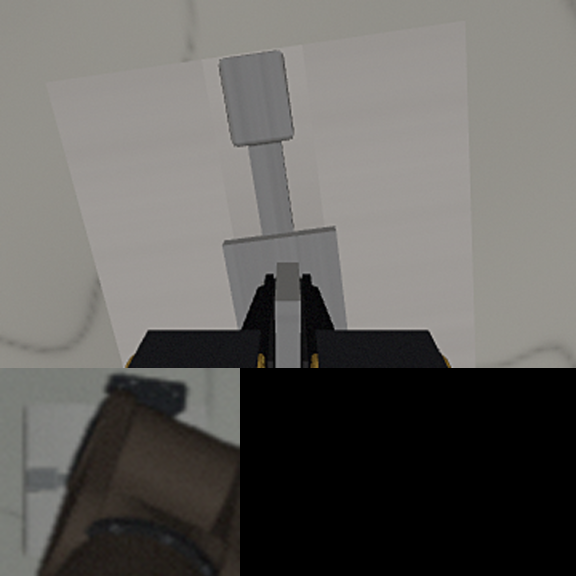

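The rod has drawn back almost to the plate: in the w9 picture its end is at about (277,234), at the plate edge, where before there was a 14 mm gap. I'll relieve the side force slightly, press a touch toward the stop, and measure the bolt numerically.

```bash
python3 -m handwheel '[{"hand":0,"x":-0.0006,"y":-0.0004,"z":0,"spin":-0.3},{"hand":0,"x":-0.0006,"y":-0.0004,"z":0,"spin":-0.3},{"hand":0,"x":-0.0006,"y":-0.0004,"z":0,"spin":-0.3},{"hand":0,"x":-0.0006,"y":-0.0004,"z":0,"spin":-0.3},{"hand":0,"x":-0.0006,"y":-0.0004,"z":0,"spin":-0.3},{"hand":0,"x":-0.0006,"y":-0.0004,"z":0,"spin":-0.3},{"hand":0,"x":-0.0006,"y":-0.0004,"z":0,"spin":-0.3},{"hand":0,"x":-0.0006,"y":-0.0004,"z":0,"spin":-0.3},{"hand":0,"x":-0.0006,"y":-0.0004,"z":0,"spin":-0.3},{"hand":0,"x":-0.0006,"y":-0.0004,"z":0,"spin":-0.3},{"hand":0,"x":-0.0006,"y":-0.0004,"z":0,"spin":-0.3},{"hand":0,"x":-0.0006,"y":-0.0004,"z":0,"spin":-0.3}]'
python3 - <<'E'
from h import *
import pickle
st=state(); print({k:np.round(st[k],3) for k in("t","eef_pos","ft_force","moment","opening","tcp_rot","qvel")})
c=read_camera("wrist"); g=lambda c:cv2.cvtColor(c["img"],cv2.COLOR_RGB2GRAY).astype(float)
c5=pickle.load(open("w5.pkl","rb"))
# rectify box top near bolt to metric x,y (z=86): rows=x 515..540, cols=y -160..-60
def prof(c):
    ys=np.arange(-145,-60,2.); out=[]
    for xs in (522,525,528):
        uv=np.float32([proj(c,(xs,y,86)) for y in ys]); out.append(cv2.remap(g(c).astype(np.float32),uv[None,:,0],uv[None,:,1],1)[0])
    return ys,np.median(out,0).round()
for k in (c5,c): 
    ys,p=prof(k); print([(int(a),int(b)) for a,b in zip(ys,p)])
f=lambda x,y:(x/1.6+140,y/1.6+60)
for n,u in(("rod end",(277,234)),("keeper near",(262,144)),("keeper far",(252,56)),("plate edge mid",(279,241))):print(n,plane(c,f(*u),86).round(1))
cv2.imwrite("pics/w10.png",crop(c,265,60,365,290,2.5))
E
```

```text
t: 13.27
eef_pos: [527.3, -157.9, 108.9]
tcp_rot: [3.141, -0.0, -0.149]
ft_force: [-6.0, -3.4, 12.9]
opening: 0.083
{'t': np.float64(13.267), 'eef_pos': array([ 527.264, -157.889,  108.917]), 'ft_force': array([-5.971, -3.355, 12.931]), 'moment': array([-0.665,  1.3  ,  0.086]), 'opening': np.float64(0.083), 'tcp_rot': array([ 3.141, -0.   , -0.149]), 'qvel': array([ 0.001,  0.   , -0.001,  0.001, -0.001,  0.   ])}
[(-145, 121), (-143, 122), (-141, 122), (-139, 122), (-137, 122), (-135, 147), (-133, 151), (-131, 152), (-129, 153), (-127, 152), (-125, 153), (-123, 154), (-121, 93), (-119, 119), (-117, 117), (-115, 119), (-113, 121), (-111, 121), (-109, 122), (-107, 122), (-105, 123), (-103, 122), (-101, 123), (-99, 123), (-97, 73), (-95, 121), (-93, 119), (-91, 119), (-89, 119), (-87, 121), (-85, 120), (-83, 119), (-81, 120), (-79, 120), (-77, 119), (-75, 120), (-73, 120), (-71, 120), (-69, 119), (-67, 135), (-65, 149), (-63, 150), (-61, 150)]
[(-145, 122), (-143, 118), (-141, 119), (-139, 118), (-137, 119), (-135, 98), (-133, 116), (-131, 114), (-129, 114), (-127, 115), (-125, 115), (-123, 115), (-121, 114), (-119, 116), (-117, 115), (-115, 115), (-113, 115), (-111, 114), (-109, 115), (-107, 116), (-105, 115), (-103, 116), (-101, 116), (-99, 83), (-97, 115), (-95, 117), (-93, 116), (-91, 117), (-89, 116), (-87, 116), (-85, 118), (-83, 117), (-81, 117), (-79, 118), (-77, 116), (-75, 117), (-73, 117), (-71, 117), (-69, 116), (-67, 146), (-65, 145), (-63, 145), (-61, 145)]
rod end [ 527.5 -133.9]
keeper near [527.5 -99.3]
keeper far [529.  -69.1]
plate edge mid [ 527.8 -136.8]
```

The rod's end moved from y ≈ -121 to about -133.5, a full 12 mm stroke. The turn is steady with about 0.086 N m holding, so I'm handing in.

```bash
python3 -c '
from h import *
from cell import job_done
print(job_done()); st=state(); print({k:np.round(st[k],3) for k in("t","eef_pos","ft_force","moment","opening","tcp_rot")})'
```

```text
the job is handed in; nothing more can be done
None
the job is handed in; nothing more can be done
```

The square-headed key is fully home in the lock and turned clockwise past a quarter turn. I handed the job in at about 13.3 s with the arm still gripping and holding it.

- **Key and insertion:** I took the square key from the slot at the stand's -y end and pushed it past both pins with a small wiggle. It met the floor at TCP height 108.9 mm, close to the expected 109.3 mm. Pushing there raised the force from 5.6 to 16.3 N over 0.2 mm. The head had not slipped in the jaws.
- **Turn:** The gripper turned about 1.72 rad, against roughly 1.67 rad needed with the key's play. The wrist camera showed the bolt's end about 12 mm nearer the lock.
- **Last readings:** The turn was steady, with about 13 N pushing down, about 7 N of leftover sideways force and about 0.086 N m of turning moment. The grip opening was 7.9 mm.
- **Not checked or gone wrong:**
  - The first move command was refused because it left out "spin". It moved nothing.
  - The arm hid the lock in the last top view, so the bolt's travel rests on the wrist camera alone.
  - I could not read the plug angle directly.
  - I did not photograph the round key, tumbler, cup or pump again at the end. The moves were planned to stay clear of them, and no force reading suggested contact.

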